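Fit the press cam and re-arm the drive

TASK

On the phone-repair bench, fit the white cam onto the upright shaft of the frame press's drive unit: turn it so that the flat in its bore matches the flat on the shaft, seat it fully home on the collar and let go. Then re-arm the drive at the control box: slide the safety shutter fully open, press the button it covered all the way down, let it come back up, and slide the shutter fully shut again. Leave the brush, the screwdriver and the tape roll where they lie.

Things in the scene. Friction and masses are not known exactly. Their poses are not given: they have to be found in the camera images.
- cam: white plastic cam, 0.2 kg, flat on the mat, hub up. Origin: on the bore's axis at the underside; z up. Pear-shaped plate 14 mm thick: round end of 38 mm radius about the bore, nose reaching 78 mm along +x. D-bore right through: radius 16.2 mm, its flat 10.2 mm from the axis on the +x (nose) side: fits the shaft one way only, about 1.2 mm play
- cam_hub (a point): centre of the top of the cam's hub, 44 mm above the cam's underside; axes as the cam's. The hub stands on the plate, from 14 to 44 mm above the underside: round, 60 mm across, cut to two upright gripping flats 50 mm apart (at y = +25 and -25 mm, parallel to x, each 33 mm long)
- drive_shaft: upright steel D-shaft on a dark round collar, cannot turn. Origin: on its axis at the collar's top face (52 mm across), where the cam's underside rests when home; z up. 40 mm long above that, radius 15 mm, tip chamfered 2.5 mm; its flat is 9 mm from the axis and faces +x. Seated, the cam's nose points along this +x and the tip is 4 mm below the hub's top
- drive_unit: grey box 150 x 150 x 55 mm with an aluminium top, fixed to the bench. Origin: centre of the underside. The shaft stands at its centre; the collar's top is 65 mm above this origin
- control_box: grey box 100 mm (x) by 150 mm (y) by 45 mm high, fixed. Origin: centre of the underside, z up. Two 20 mm high aluminium rails run along y at x = +-42 mm (inner faces 76 mm apart). The button lies at x 0, y -35 mm. The shutter slides along the box's +y to open
- shutter (a joint): steel safety shutter of the control box, m: 0 = shut over the button, 0.064 = fully open, along the box's +y; stays where it is left, 1.5 N friction. May start a few mm open
- shutter_tab (a point): middle of the top edge of the shutter's upright tab; moves with it; axes as the control box's. Tab: 44 mm along x, 10 mm thick along y, stands 27 mm above the shutter's plate. Plate: 74 mm (x) by 56 mm (y) by 6 mm, its top 63 mm above the box's underside
- button (a joint): push button travel, m: 0 = up, 0.006 = fully down; a spring lifts it (2 N at rest, 5 N fully down)
- button_top (a point): centre of the black button's top face, 36 mm across, 8 mm above the box's panel (53 mm above its underside) when up; the shutter's plate lies over it until slid open
- brush: brush with wooden handle, lying on the mat; leave it
- screwdriver: screwdriver with black handle, lying on the mat; leave it
- tape_roll: amber tape roll, 90 mm across, 18 mm high, lying flat; leave it

How it is judged:
By the outcome, as a careful person would: the job done as asked, in the order asked, and still so for the second after the job is handed in, with the robot touching nothing.
It also fails if it takes over 72 s, if anything falls off the work surface, if the arm or the gripper's body presses on something with over 40 N, if the wrist force passes 120 N, or if a joint passes its speed limit or range.

ROBOT

A 7-joint arm with a two-finger parallel gripper is mounted at the origin on the work surface. World frame = base frame: x ahead of the robot, y to its left, z up, the work surface at z = 0. Lengths are in m, angles in rad, forces in N, time in s.
With the tool pointing down it reaches from about 0.4 to 0.85 m from the base axis. Payload 4.5 kg.
Tool frame: the origin (TCP) lies midway between the tips of the shut fingers; the grasp point (between the pads) lies 19 mm behind it; z points along the fingers, y is the direction in which the jaws open and shut (so a half turn about z gives the same grasp; the last joint's range is limited). The gripper opens to 88 mm and grips with 3 to 60 N. Pads are 18 mm wide; open, the fingers measure 123 mm over their backs; the gripper's body (75 mm by 187 mm) begins 45 mm behind the grasp point.
Start: joints at [1.136, 0.689, -0.195, 1.565, 0.157, 0.902, -0.215], TCP at [0.282, -0.558, 0.239] pointing down, gripper open.
Joint ranges: [-3.01, 3.01], [-0.46, 2.08], [-1.47, 1.51], [0.13, 2.56], [-1, 4.14], [0.04, 2.09], [-2.66, 2.66]. Speed limits (rad/s): [2.57, 2.57, 3.14, 3.14, 3.14, 3.14, 3.14].

INTERFACE

Orientations are given as a unit quaternion [x, y, z, w].
In Python, from plant import get_state, snapshot, finish_job, regions_of gives the robot as it stands.
- The arm moves only by the tool send_rows, never from a script. Its argument "series" is a list of rows, each an object of numbers: "grip": the opening, from 0 (shut) to 1 (fully open); "dx", "dy", "dz": the shift along the tool's x, y, z in mm; "turn": the turn about the tool's z in rad. A call has 1 to 20 rows; each row shifts and turns the commanded pose from where the row before left it, along the tool's axes as they then stand; what a row does not reach is not made up. A row lasts 1/10 s, in which the tool goes at most 50 mm and 8.59 degrees, less where a joint would pass 70% of its speed; a pose out of reach is approached as far as the arm can. A call is refused whole if a number of a shift passes 50 or a number of a turn 0.15, either way. A call with a gripper value outside its range is refused whole. The fingers move at their own pace and stop on an object; "force" is the grip in N (left out, the last holds). Time passes only in rows, so rows that do not move let the fingers close. It gives the time, the measured TCP pose, the force and the opening at its end, in the units of the state.
- get_state(): the state, without advancing time (a new reading comes with each control period).
- snapshot(name): name is "side" or "top"; returns a dict with "img" (420x560x3 uint8, red, green, blue), "depth" (420x560 float32, m along the optical axis (not along the pixel's ray), 0 where there is no reading), "fov_y" (degrees; the focal length in pixels is half the picture's height over the tangent of half this angle, whatever the lens; pixels are square), "cx", "cy" (the principal point, pixels), "R" (3x3) and "t" (3): a world point X has camera coordinates R X + t. Camera axes: x right, y down, z forward; pixel columns grow to the right and rows downward; lengths in m; the calibration is good to about 2 mm. A picture is of the moment at which its call begins.
- finish_job(): hands the job in, once; it reports no verdict.
Trained networks look in a picture, given as the dict that the camera call returned (one of the last four; its "shot" number tells which), for a name from the list of things; names that differ only in an ending like _2 or _b are one class to them, and where a whole thing is asked for, a point or a joint stands for the part that bears it (a point fixed in the world has none). Each returns a list of dicts, best first, with "score" (0 to 1); they miss things now and then, are a little off and sometimes report something else, mostly with a low value. They report only what shows in the picture. A call takes as long as a camera call.
- regions_of(picture, target): "pixels" (420x560 bool, what is visible of it) and "extent" ([left, top, right, bottom] in pixels, round what is visible of it).
The state is a dict: "clock": time; "q": joint angles; "qd": joint speeds; "joint_torque": joint torques, N m; "tool_pos": TCP position; "eef_rot": TCP orientation; "contact_force": force on the tool from outside, world axes, zero at the start; "moment": the same for the moment, N m; "opening": opening from 0.0 (shut) to 1.0 (fully open).
Only numpy, scipy, OpenCV 4.12 (cv2) and the standard library are available. Lean on these libraries where they do the work, as an engineer would, in place of code of your own. Each camera call takes 0.05 s, during which the arm holds its last target.

## Working session

There is one attempt and no reset: what is moved stays moved. The work goes in short steps, Python scripts to look and compute and a tool call to move; the robot and the scene stay as the last step left them, time stands still between calls to the robot, and variables do not carry over. Pictures are saved under pics/ and viewed, and the job is handed in when it is done.

Besides the shell and the picture viewer there is one more tool, called after ">>>" as a command line: name --argument value ..., lists and objects as JSON in quotes. send_rows: Moves the arm, as the interface text tells. Its arguments: {"type":"object","properties":{"series":{"type":"array","items":{"type":"object","properties":{"grip":{"type":"number"},"dx":{"type":"number"},"dy":{"type":"number"},"dz":{"type":"number"},"turn":{"type":"number"}}}},"force":{"type":"number"}},"required":["series"]}

```bash
ls; mkdir -p pics; cat > h.py <<'E'
import numpy as np,cv2
from plant import get_state,snapshot,finish_job,regions_of
def f(p): return p["img"].shape[0]/2/np.tan(np.radians(p["fov_y"])/2)
def world(p,mask=None):
    d=p["depth"]; H,W=d.shape; v,u=np.mgrid[:H,:W]
    c=np.stack([(u-p["cx"])/f(p)*d,(v-p["cy"])/f(p)*d,d],-1)
    return (c-p["t"])@p["R"]
def proj(p,X):
    c=p["R"]@np.asarray(X)+p["t"]; return c[0]/c[2]*f(p)+p["cx"],c[1]/c[2]*f(p)+p["cy"]
def save(p,n): cv2.imwrite(f"pics/{n}.png",cv2.cvtColor(p["img"],cv2.COLOR_RGB2BGR))
E
python3 - <<'E'
from h import *
print(get_state())
for n in ("top","side"):
    p=snapshot(n); save(p,n+"0"); np.savez(f"{n}0.npz",**p)
    W=world(p)
    print(n,p["fov_y"],p["cx"],p["cy"],p["R"],p["t"])
    for t in ["cam","drive_shaft","drive_unit","control_box","shutter_tab","button_top","brush","screwdriver","tape_roll"]:
        for r in regions_of(p,t)[:2]:
            m=r["pixels"]&(p["depth"]>0)
            w=W[m]
            print(t,round(r["score"],2),r["extent"],m.sum(),np.round(np.median(w,0),3) if len(w) else 0,np.round(np.percentile(w,[2,98],axis=0),3).tolist() if len(w) else 0)
E
```

```text
pics
{'clock': 0.0, 'q': array([ 1.13575527,  0.69000159, -0.19450066,  1.56632088,  0.15731651,
        0.90249234, -0.2150891 ]), 'qd': array([ 1.52376270e-03, -1.50513227e-03, -6.33277222e-05,  4.81009551e-04,
        1.04244308e-03, -7.00140089e-04, -2.02430845e-03]), 'joint_torque': array([-4.53425546e-04, -5.27560222e+01, -1.26690689e+00, -1.53427774e+01,
       -5.26308117e-02,  6.55766795e-03,  1.84336059e-04]), 'tool_pos': array([ 0.28207357, -0.5570311 ,  0.23790488]), 'eef_rot': array([ 9.72637963e-01,  2.32324249e-01, -2.84931060e-04, -8.69348974e-04]), 'contact_force': array([ 0.14868121,  0.29753519, -0.05401204]), 'moment': array([-0.02321645, -0.00854507, -0.03257122]), 'opening': 0.9995461812200058}
top 52.89721749142774 273.65541535215056 216.55740949335026 [[ 0.00843645 -0.99993998  0.00698948]
 [-0.99290998 -0.00920552 -0.11851175]
 [ 0.11856898 -0.0059401  -0.99292805]] [-0.02051358  0.55474076  0.86901896]
cam 0.94 [130.7, 165.0, 168.7, 221.1] 1351 [0.597 0.258 0.019] [[0.553, 0.226, 0.002], [0.659, 0.288, 0.049]]
drive_shaft 0.95 [265.3, 225.4, 288.4, 252.0] 51
[... 1698 characters left out ...]
it 0.97 [243.2, 208.8, 323.3, 261.6] 2861 [0.504 0.033 0.054] [[0.427, -0.085, 0.004], [0.595, 0.069, 0.061]]
control_box 0.95 [252.8, 164.8, 295.4, 212.4] 1366 [ 0.561 -0.22   0.049] [[0.508, -0.311, 0.006], [0.613, -0.168, 0.093]]
shutter_tab 0.64 [265.1, 168.1, 291.7, 183.0] 331 [ 0.563 -0.278  0.068] [[0.529, -0.37, 0.037], [0.603, -0.253, 0.094]]
brush 0.75 [342.8, 187.2, 369.1, 223.6] 453 [ 0.343 -0.185  0.021] [[0.311, -0.307, 0.003], [0.369, -0.124, 0.025]]
screwdriver 0.57 [341.1, 280.6, 358.4, 349.0] 512 [0.352 0.306 0.026] [[0.334, 0.163, 0.013], [0.367, 0.344, 0.03]]
tape_roll 0.72 [173.0, 230.3, 207.6, 251.9] 500 [0.756 0.02  0.016] [[0.715, -0.03, 0.004], [0.798, 0.056, 0.024]]
```

```bash
python3 - <<'E'
from h import *
a=np.load("top0.npz")
im=a["img"][...,::-1]
cv2.imwrite("pics/a_cam.png",cv2.resize(im[150:235,115:185],None,fx=7,fy=7,interpolation=cv2.INTER_CUBIC))
cv2.imwrite("pics/a_mid.png",cv2.resize(im[180:290,225:430],None,fx=3.9,fy=3.9,interpolation=cv2.INTER_CUBIC))
E
```

```text
(no output)
```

View pics/top0.png

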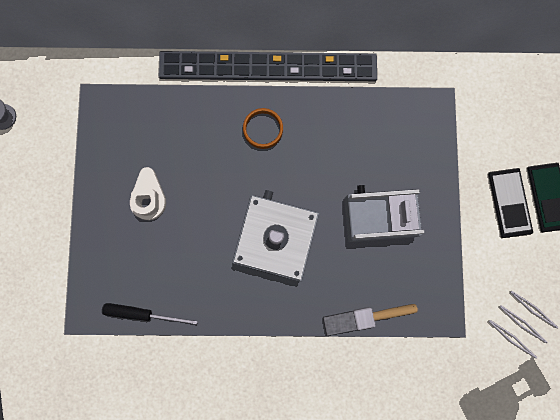

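```bash
sleep 0.1
```

```text
(no output)
```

View pics/a_cam.png

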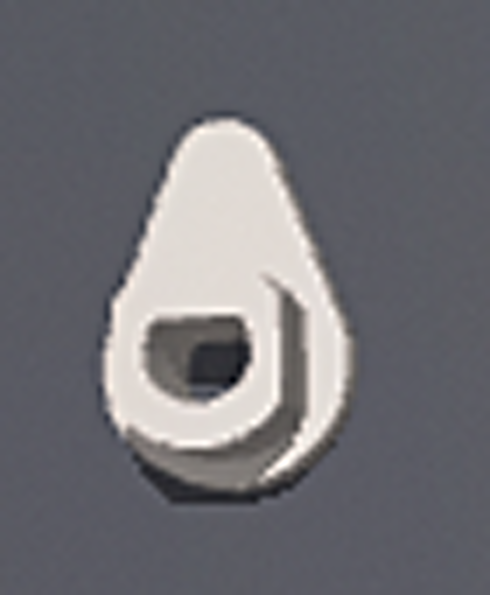

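View pics/a_mid.png

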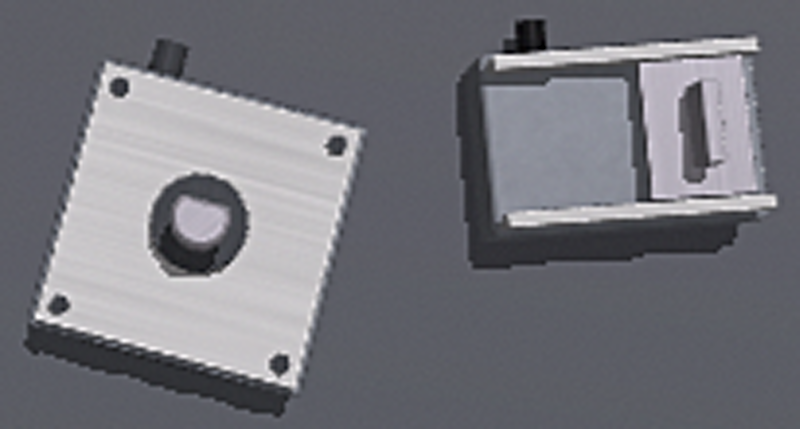

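View pics/side0.png

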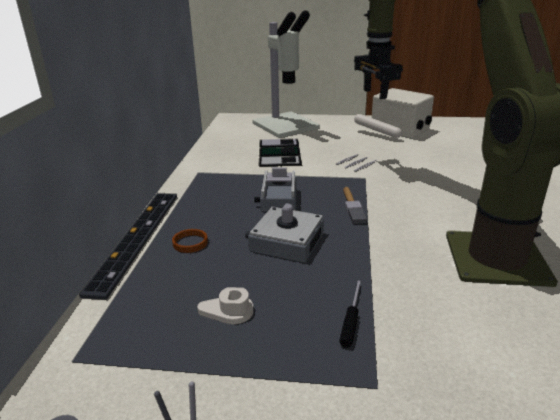

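```bash
python3 - <<'E'
from h import *
a=np.load("top0.npz"); b=np.load("side0.npz")
A=cv2.resize(a["img"][220:258,258:296,::-1],None,fx=10,fy=10,interpolation=cv2.INTER_NEAREST)
B=cv2.resize(b["img"][198:236,268:306,::-1],None,fx=10,fy=10,interpolation=cv2.INTER_NEAREST)
cv2.imwrite("pics/shaft2.png",np.hstack([A,B]))
for p in (a,b):
    W=world(p); m=(abs(W[...,0]-.508)<.04)&(abs(W[...,1]+.018)<.04)&(W[...,2]>.098)&(W[...,2]<.115)
    print(m.sum(), W[m].mean(0), W[m].min(0),W[m].max(0))
    # top-ness: z histogram
    print(np.histogram(W[m][:,2],bins=8))
    # unit top
    m=(abs(W[...,0]-.508)<.13)&(abs(W[...,1]+.018)<.13)&(W[...,2]>.05)&(W[...,2]<.064)&(W[...,1]>-.12)
    m=cv2.morphologyEx(m.astype(np.uint8),cv2.MORPH_CLOSE,np.ones((3,3)))
    n,l,s,c=cv2.connectedComponentsWithStats(m); k=1+np.argmax(s[1:,4]); mm=(l==k)
    pts=W[mm][:,:2].astype(np.float32); r=cv2.minAreaRect(pts*1000); print("unit",r, np.median(W[mm][:,2]))
    # control box panel, rails
    m=(abs(W[...,0]-.558)<.08)&(abs(W[...,1]+.247)<.1)
    for lo,hi in((.04,.055),(.055,.062),(.062,.072),(.08,.1)):
        q=m&(W[...,2]>lo)&(W[...,2]<hi)
        print(lo,q.sum(),W[q].mean(0).round(4),W[q].min(0).round(4),W[q].max(0).round(4),cv2.minAreaRect((W[q][:,:2]*1000).astype(np.float32)))
    m=(abs(W[...,0]-.6)<.1)&(abs(W[...,1]-.258)<.08)
    for lo,hi in((.009,.025),(.04,.056)):
        q=m&(W[...,2]>lo)&(W[...,2]<hi)
        print("cam",lo,q.sum(),np.median(W[q],0).round(4),W[q].min(0).round(4),W[q].max(0).round(4),cv2.minAreaRect((W[q][:,:2]*1000).astype(np.float32)))
    q=(W[...,2]<.02)&(W[...,2]>-.02)&(abs(W[...,0]-.5)<.15)&(abs(W[...,1])<.3); print("mat",np.median(W[q],0))
E
```

```text
161 [ 0.50725811 -0.0192244   0.10676536] [ 0.49445133 -0.03382374  0.09917818] [ 0.51998434 -0.00631583  0.11111321]
(array([ 4,  2,  6, 18, 32, 59, 33,  7]), array([0.09917818, 0.10067006, 0.10216193, 0.10365381, 0.10514569,
       0.10663757, 0.10812945, 0.10962133, 0.11111321]))
unit ((509.4308166503906, -19.897933959960938), (147.24301147460938, 146.75013732910156), 75.544189453125) 0.05757285149191707
0.04 1757 [ 0.5547 -0.2243  0.0471] [ 0.5053 -0.3258  0.0401] [ 0.6131 -0.1709  0.055 ] ((560.0595703125, -248.8458251953125), (100.09494018554688, 150.13226318359375), 4.7334303855896)
0.055 82 [ 0.5642 -0.2438  0.0594] [ 0.5087 -0.3102  0.0551] [ 0.6022 -0.1747  0.062 ] ((558.6917724609375, -244.324951171875), (90.58381652832031, 132.7306365966797), 4.447801113128662)
0.062 1328 [ 0.5611 -0.2678  0.0662] [ 0.5085 -0.322   0.062 ] [ 0.6112 -0.1747  0.0719] ((560.0059814453125, -248.42071533203125), (92.08916473388672, 141.2808074951172), 4.706103324890137)
0.08 141 [ 0.5623 -0.2819  0.0906] [ 0.5413 -0.2892  0.0805] [ 0.5841 -0.2771  0.0954] ((562.6229248046875, -283.259063720703
[... 1332 characters left out ...]
072 ] ((561.35986328125, -249.7688446044922), (92.03572082519531, 148.30780029296875), 4.439321041107178)
0.08 82 [ 0.5627 -0.28    0.0885] [ 0.5417 -0.289   0.0801] [ 0.5841 -0.2726  0.0962] ((562.8958129882812, -281.1580505371094), (42.177650451660156, 16.258378982543945), 2.1286988258361816)
cam 0.009 694 [0.6128 0.28   0.0173] [0.55   0.2334 0.009 ] [0.6652 0.3013 0.025 ] ((607.2698974609375, 269.6653137207031), (115.320068359375, 65.49459075927734), 4.506125450134277)
cam 0.04 409 [0.5887 0.2666 0.0472] [0.5579 0.2336 0.04  ] [0.6181 0.2884 0.0504] ((588.2157592773438, 260.91815185546875), (57.53984832763672, 56.38054656982422), 10.935442924499512)
mat [0.47418724 0.1307134  0.00372217]
```

View pics/shaft2.png

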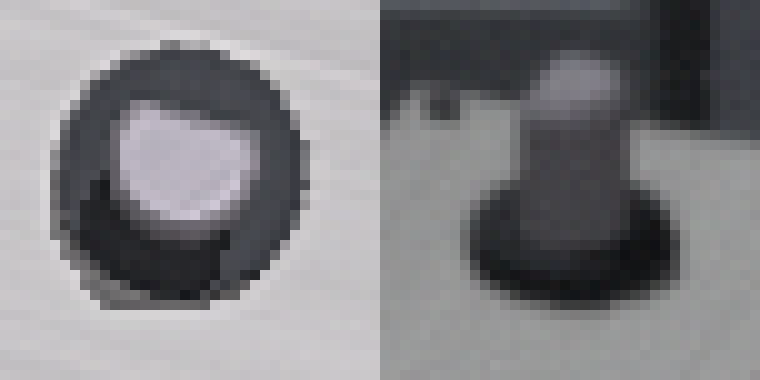

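```bash
cat > camfit.py <<'E'
from h import *
from scipy.optimize import minimize
def poly3(x,y,yaw,rn,z0):
    t=np.linspace(0,2*np.pi,60)
    pl=np.r_[np.c_[38*np.cos(t),38*np.sin(t)],np.c_[78-rn+rn*np.cos(t),rn*np.sin(t)]]/1000
    hb=np.c_[30*np.cos(t),np.clip(30*np.sin(t),-25,25)]/1000
    c,s=np.cos(yaw),np.sin(yaw); R=np.array([[c,-s],[s,c]])
    o=[]
    for P,z1,z2 in((pl,0,.014),(hb,.014,.044)):
        Q=P@R.T+[x,y]
        o.append(np.r_[np.c_[Q,np.full(len(Q),z0+z1)],np.c_[Q,np.full(len(Q),z0+z2)]])
    return o
def rend(p,par,z0,up=8):
    ms=None;x0,y0,x1,y1=p["box"]
    m=np.zeros(((y1-y0)*up,(x1-x0)*up),np.uint8)
    for X in poly3(*par,z0):
        c=X@p["R"].T+p["t"]; uv=c[:,:2]/c[:,2:]*f(p)+[p["cx"],p["cy"]]
        h=cv2.convexHull(((uv+.5-[x0,y0])*up).astype(np.float32))
        cv2.fillConvexPoly(m,np.round(h*16).astype(np.int32),255,shift=4)
    return cv2.resize(m,(x1-x0,y1-y0),interpolation=cv2.INTER_AREA)/255.
def fit(pics,x0,z0):
    def cost(v): 
        return sum(np.abs(rend(p,(v[0]/1000,v[1]/1000,np.radians(v[2]),v[3]/1000*1000),z0)-p["soft"]).sum() for p in pics)
    best=None
    for yaw in (-4,2,8):
        r=minimize(cost,[x0[0],x0[1],yaw,14],method="Nelder-Mead",options=dict(initial_simplex=np.array([[x0[0],x0[1],yaw,14]]+[[x0[0]+4*(i==0),x0[1]+4*(i==1),yaw+5*(i==2),14+4*(i==3)] for i in range(4)])))
        if best is None or r.fun<best.fun: best=r
    return best
E
python3 - <<'E'
from camfit import *
P=[]
for n in ("top","side"):
    p=snapshot(n); p["region"]=regions_of(p,"cam")[0]
    e=np.round(p["region"]["extent"]).astype(int)+[-10,-10,10,10]; p["box"]=e
    p["soft"]=p["region"]["pixels"][e[1]:e[3],e[0]:e[2]].astype(float)
    # soft mask by brightness-free segmentation: use height
    P.append(p)
for sel in ([P[0]],[P[1]],P):
  for z0 in (0,.003):
    r=fit(sel,(588,261),z0); print(z0,r.x.round(2),r.fun)
p=P[0]; W=world(p); m=p["region"]["pixels"]; w=W[m]; s=w[w[:,0]>.64]; print(s.mean(0))
E
```

```text
0 [588.88 262.31   2.19  12.69] 123.62352941176471
0.003 [588.54 261.34   2.25  12.12] 127.49803921568626
0 [588. 261.  -4.  14.] 2901.0
0.003 [588. 261.  -4.  14.] 2901.0
0 [588.88 262.31   2.19  12.69] 3024.6235294117646
0.003 [588.54 261.34   2.25  12.12] 3028.4980392156863
[0.64974206 0.26215638 0.01652079]
```

```bash
cat >> h.py <<'E'
def pose(s=None):
    s=s or get_state(); q=s["eef_rot"]
    from scipy.spatial.transform import Rotation as Ro
    M=Ro.from_quat(q).as_matrix()
    return s["tool_pos"]*1000,M,np.degrees(np.arctan2(M[1,0],M[0,0]))
def go(x,y,z,yaw):
    """turn needed (rad), then shift in tool axes after the turn (mm), assuming tool vertical"""
    p,M,ps=pose(); c,s=np.cos(np.radians(yaw)),np.sin(np.radians(yaw))
    d=np.array([x,y,z])-p
    print("pose",p.round(1),"yaw",round(ps,2),"z-axis",M[:,2].round(4),"| turn",round(np.radians(ps-yaw),4),"dx",round(d[0]*c+d[1]*s,1),"dy",round(d[0]*s-d[1]*c,1),"dz",round(-d[2],1))
E
python3 -c "
from h import *
go(588.3,261.3,150,2.3)"
```

```text
pose [ 282.4 -557.6  238.8] yaw 26.86 z-axis [ 1.e-04 -1.e-04 -1.e+00] | turn 0.4287 dx 338.5 dy -805.9 dz 88.8
```

>>> send_rows --series '[{"turn": 0.143, "grip": 1}, {"turn": 0.143}, {"turn": 0.143}, {"dx": 8, "dy": -20}, {"dx": 16, "dy": -38}, {"dx": 16, "dy": -38}, {"dx": 16, "dy": -38}, {"dx": 16, "dy": -38}, {"dx": 16, "dy": -38}, {"dx": 16, "dy": -38}, {"dx": 16, "dy": -38}, {"dx": 16, "dy": -38}, {"dx": 16, "dy": -38}, {"dx": 16, "dy": -38}, {"dx": 16, "dy": -38}, {"dx": 16, "dy": -38}, {"dx": 16, "dy": -38}, {"dx": 16, "dy": -38}, {"dx": 16, "dy": -38}, {"dx": 16, "dy": -38}]' --force 25

```text
schema error: expected keys grip, dx, dy, dz, turn
```

```bash
python3 -c "
from h import *
go(588.3,261.3,150,2.3); print(get_state()['q'].round(2))"
```

```text
pose [ 282.4 -557.6  238.8] yaw 26.86 z-axis [ 1.e-04 -1.e-04 -1.e+00] | turn 0.4287 dx 338.5 dy -805.9 dz 88.8
[ 1.14  0.69 -0.19  1.57  0.16  0.9  -0.22]
```

All keys are required in each row.

>>> send_rows --series '[{"grip": 1, "dx": 0, "dy": 0, "dz": 0, "turn": 0.143}, {"grip": 1, "dx": 0, "dy": 0, "dz": 0, "turn": 0.143}, {"grip": 1, "dx": 0, "dy": 0, "dz": 0, "turn": 0.143}, {"grip": 1, "dx": 8, "dy": -20, "dz": 0, "turn": 0}, {"grip": 1, "dx": 16, "dy": -38, "dz": 0, "turn": 0}, {"grip": 1, "dx": 16, "dy": -38, "dz": 0, "turn": 0}, {"grip": 1, "dx": 16, "dy": -38, "dz": 0, "turn": 0}, {"grip": 1, "dx": 16, "dy": -38, "dz": 0, "turn": 0}, {"grip": 1, "dx": 16, "dy": -38, "dz": 0, "turn": 0}, {"grip": 1, "dx": 16, "dy": -38, "dz": 0, "turn": 0}, {"grip": 1, "dx": 16, "dy": -38, "dz": 0, "turn": 0}, {"grip": 1, "dx": 16, "dy": -38, "dz": 0, "turn": 0}, {"grip": 1, "dx": 16, "dy": -38, "dz": 0, "turn": 0}, {"grip": 1, "dx": 16, "dy": -38, "dz": 0, "turn": 0}, {"grip": 1, "dx": 16, "dy": -38, "dz": 0, "turn": 0}, {"grip": 1, "dx": 16, "dy": -38, "dz": 0, "turn": 0}, {"grip": 1, "dx": 16, "dy": -38, "dz": 0, "turn": 0}, {"grip": 1, "dx": 16, "dy": -38, "dz": 0, "turn": 0}, {"grip": 1, "dx": 16, "dy": -38, "dz": 0, "turn": 0}, {"grip": 1, "dx": 16, "dy": -38, "dz": 0, "turn": 0}]' --force 25

```text
clock: 3.2
tool_pos: [0.5217, 0.0823, 0.2389]
eef_rot: [1.0, 0.02, 0.0, 0.0]
contact_force: [1.4, -0.4, 0.4]
opening: 0.997
```

```bash
python3 -c "
from h import *
go(588.3,261.3,150,2.3); print(get_state()['q'].round(2))"
```

```text
pose [521.7  82.3 238.9] yaw 2.3 z-axis [ 5.e-04 -0.e+00 -1.e+00] | turn 0.0 dx 73.7 dy -176.2 dz 88.9
[-0.25  0.56  0.01  1.86 -0.01  0.72 -1.76]
```

>>> send_rows --series '[{"grip": 1, "dx": 14.7, "dy": -35.2, "dz": 18, "turn": 0}, {"grip": 1, "dx": 14.7, "dy": -35.2, "dz": 18, "turn": 0}, {"grip": 1, "dx": 14.7, "dy": -35.2, "dz": 18, "turn": 0}, {"grip": 1, "dx": 14.7, "dy": -35.2, "dz": 18, "turn": 0}, {"grip": 1, "dx": 14.7, "dy": -35.2, "dz": 18, "turn": 0}, {"grip": 1, "dx": 0, "dy": 0, "dz": 0, "turn": 0}, {"grip": 1, "dx": 0, "dy": 0, "dz": 0, "turn": 0}]'

```text
clock: 3.9
tool_pos: [0.5871, 0.2598, 0.1479]
eef_rot: [1.0, 0.021, -0.001, 0.0]
contact_force: [-0.4, -0.4, 0.2]
opening: 0.998
```

```bash
python3 -c "
from h import *
go(588.3,261.3,20,2.3); print(get_state()['q'].round(2))
p=snapshot('side'); save(p,'s1')
cv2.imwrite('pics/s1c.png',cv2.resize(p['img'][220:350,150:330,::-1],None,fx=4,fy=4,interpolation=cv2.INTER_CUBIC))
"
```

```text
pose [587.1 259.8 147.9] yaw 2.38 z-axis [-1.2e-03 -7.0e-04 -1.0e+00] | turn 0.0014 dx 1.3 dy -1.5 dz 127.9
[-0.51  0.82  0.03  1.6  -0.04  0.73 -1.98]
```

View pics/s1c.png

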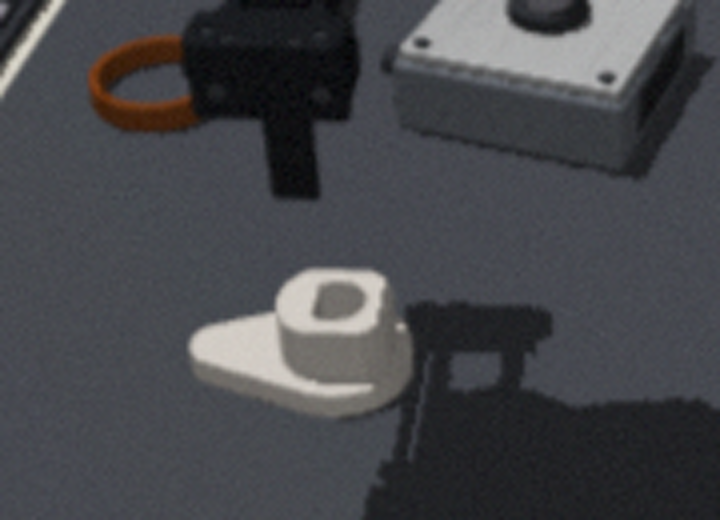

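>>> send_rows --series '[{"grip": 1, "dx": 1.3, "dy": -1.5, "dz": 20, "turn": 0}, {"grip": 1, "dx": 0, "dy": 0, "dz": 30, "turn": 0}, {"grip": 1, "dx": 0, "dy": 0, "dz": 30, "turn": 0}, {"grip": 1, "dx": 0, "dy": 0, "dz": 20, "turn": 0}, {"grip": 1, "dx": 0, "dy": 0, "dz": 15, "turn": 0}, {"grip": 1, "dx": 0, "dy": 0, "dz": 8, "turn": 0}, {"grip": 1, "dx": 0, "dy": 0, "dz": 0, "turn": 0}, {"grip": 1, "dx": 0, "dy": 0, "dz": 0, "turn": 0}]'

```text
clock: 4.75
tool_pos: [0.5897, 0.2607, 0.0267]
eef_rot: [1.0, 0.02, 0.001, -0.0]
contact_force: [0.4, 0.2, -0.0]
opening: 1.0
```

```bash
python3 -c "
from h import *
go(588.3,261.3,20,2.3)
p=snapshot('side'); save(p,'s2')
cv2.imwrite('pics/s2c.png',cv2.resize(p['img'][220:350,150:330,::-1],None,fx=4,fy=4,interpolation=cv2.INTER_CUBIC))
"
```

```text
pose [589.7 260.7  26.7] yaw 2.25 z-axis [ 1.7e-03  5.0e-04 -1.0e+00] | turn -0.0008 dx -1.4 dy -0.7 dz 6.7
```

View pics/s2c.png

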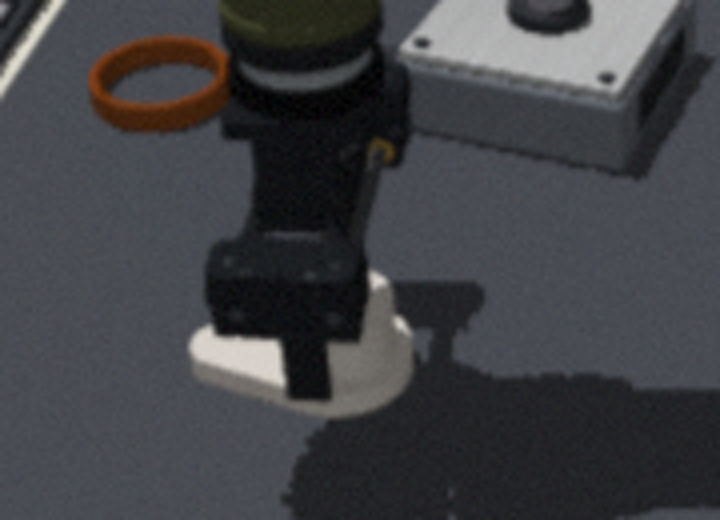

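Fingers straddle the hub (side image, gripper at crop 300,340), no contact. Down a bit more, then close.

>>> send_rows --series '[{"grip": 1, "dx": -1.4, "dy": -0.7, "dz": 4, "turn": 0}, {"grip": 1, "dx": 0, "dy": 0, "dz": 2, "turn": 0}, {"grip": 0.75, "dx": 0, "dy": 0, "dz": 0, "turn": 0}, {"grip": 0.6, "dx": 0, "dy": 0, "dz": 0, "turn": 0}, {"grip": 0.3, "dx": 0, "dy": 0, "dz": 0, "turn": 0}, {"grip": 0.3, "dx": 0, "dy": 0, "dz": 0, "turn": 0}, {"grip": 0.3, "dx": 0, "dy": 0, "dz": 0, "turn": 0}, {"grip": 0.3, "dx": 0, "dy": 0, "dz": 0, "turn": 0}, {"grip": 0.3, "dx": 0, "dy": 0, "dz": 0, "turn": 0}, {"grip": 0.3, "dx": 0, "dy": 0, "dz": 0, "turn": 0}]' --force 25

```text
clock: 5.8
tool_pos: [0.5875, 0.2613, 0.0198]
eef_rot: [1.0, 0.02, 0.0, 0.0]
contact_force: [-0.6, -0.5, -0.1]
opening: 0.568
```

```bash
python3 -c "
from h import *
go(588.3,261.3,20,2.3);print(get_state()['opening']*88, get_state()['contact_force'])
"
```

```text
pose [587.5 261.3  19.8] yaw 2.28 z-axis [ 1.e-04 -1.e-04 -1.e+00] | turn -0.0004 dx 0.8 dy 0.1 dz -0.2
50.00498356063468 [-0.60127245 -0.53500614 -0.12596573]
```

>>> send_rows --series '[{"grip": 0.3, "dx": 0, "dy": 0, "dz": -10, "turn": 0}, {"grip": 0.3, "dx": 0, "dy": 0, "dz": -20, "turn": 0}, {"grip": 0.3, "dx": 0, "dy": 0, "dz": -30, "turn": 0}, {"grip": 0.3, "dx": 0, "dy": 0, "dz": -30, "turn": 0}, {"grip": 0.3, "dx": 0, "dy": 0, "dz": -30, "turn": 0}, {"grip": 0.3, "dx": 0, "dy": 0, "dz": -15, "turn": 0.1}, {"grip": 0.3, "dx": 0, "dy": 0, "dz": 0, "turn": 0.1}, {"grip": 0.3, "dx": 0, "dy": 0, "dz": 0, "turn": 0.093}, {"grip": 0.3, "dx": 0, "dy": 0, "dz": 0, "turn": 0}]'

```text
clock: 6.7
tool_pos: [0.5871, 0.2615, 0.1552]
eef_rot: [0.992, -0.126, 0.0, 0.0]
contact_force: [-1.0, -1.0, -2.2]
opening: 0.568
```

```bash
python3 -c "
from h import *
go(508.3,-19.5,155,-14.5);print(get_state()['opening']*88, get_state()['contact_force'])
"
```

```text
pose [587.1 261.5 155.2] yaw -14.5 z-axis [ 1.e-04 -2.e-04 -1.e+00] | turn -0.0001 dx -5.9 dy 291.8 dz 0.2
49.991675429852144 [-0.96639574 -0.9543466  -2.17243428]
```

>>> send_rows --series '[{"grip": 0.3, "dx": -0.5, "dy": 15, "dz": 0, "turn": 0}, {"grip": 0.3, "dx": -0.6, "dy": 30, "dz": 0, "turn": 0}, {"grip": 0.3, "dx": -0.6, "dy": 30, "dz": 0, "turn": 0}, {"grip": 0.3, "dx": -0.6, "dy": 30, "dz": 0, "turn": 0}, {"grip": 0.3, "dx": -0.6, "dy": 30, "dz": 0, "turn": 0}, {"grip": 0.3, "dx": -0.6, "dy": 30, "dz": 0, "turn": 0}, {"grip": 0.3, "dx": -0.6, "dy": 30, "dz": 0, "turn": 0}, {"grip": 0.3, "dx": -0.6, "dy": 30, "dz": 0, "turn": 0}, {"grip": 0.3, "dx": -0.6, "dy": 30, "dz": 0, "turn": 0}, {"grip": 0.3, "dx": -0.6, "dy": 25, "dz": 0, "turn": 0}, {"grip": 0.3, "dx": 0, "dy": 11.8, "dz": 0, "turn": 0}, {"grip": 0.3, "dx": 0, "dy": 0, "dz": 0, "turn": 0}, {"grip": 0.3, "dx": 0, "dy": 0, "dz": 0, "turn": 0}, {"grip": 0.3, "dx": 0, "dy": 0, "dz": 0, "turn": 0}]'

```text
clock: 8.1
tool_pos: [0.5093, -0.0176, 0.1547]
eef_rot: [0.992, -0.125, 0.0, -0.001]
contact_force: [0.3, 0.2, -1.7]
opening: 0.561
```

```bash
python3 -c "
from h import *
go(508.3,-19.5,150,-14.5);print(get_state()['opening']*88, get_state()['contact_force'])
for n in('side','top'):
    p=snapshot(n); np.savez(n+'3.npz',**p)
    if n=='side': c=p['img'][140:270,200:340,::-1]
    else: c=p['img'][150:300,190:370,::-1]
    cv2.imwrite(f'pics/{n}3c.png',cv2.resize(c,None,fx=4,fy=4,interpolation=cv2.INTER_CUBIC))
"
```

```text
pose [509.3 -17.6 154.7] yaw -14.32 z-axis [ 8.0e-04  1.2e-03 -1.0e+00] | turn 0.0031 dx -0.5 dy 2.1 dz 4.7
49.398598193307606 [ 0.27918667  0.22477173 -1.73427228]
```

View pics/side3c.png

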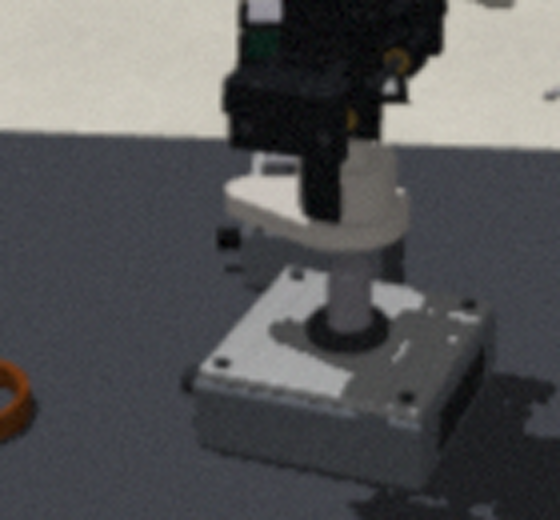

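View pics/top3c.png

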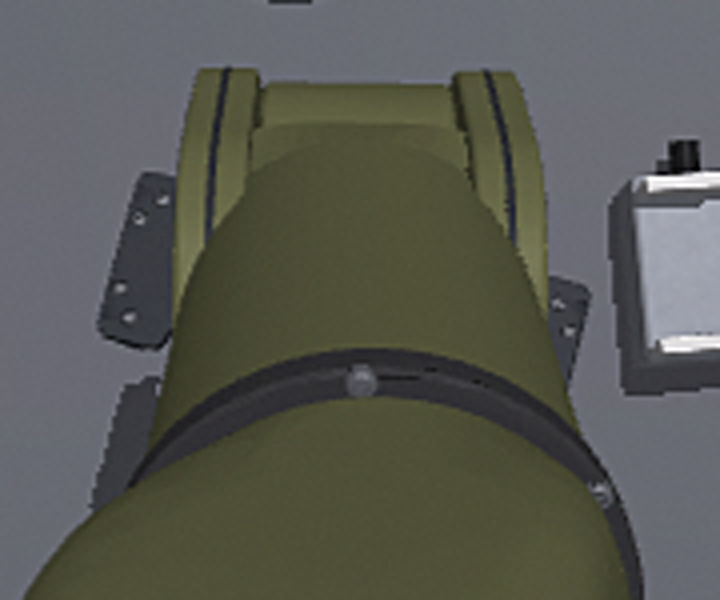

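>>> send_rows --series '[{"grip": 0.3, "dx": -0.5, "dy": 2, "dz": 6, "turn": 0.003}, {"grip": 0.3, "dx": 0, "dy": 0, "dz": 10, "turn": 0}, {"grip": 0.3, "dx": 0, "dy": 0, "dz": 8, "turn": 0}, {"grip": 0.3, "dx": 0, "dy": 0, "dz": 3, "turn": 0}, {"grip": 0.3, "dx": 0, "dy": 0, "dz": 0, "turn": 0}, {"grip": 0.3, "dx": 0, "dy": 0, "dz": 0, "turn": 0}, {"grip": 0.3, "dx": 0, "dy": 0, "dz": 0, "turn": 0}]'

```text
clock: 8.9
tool_pos: [0.5079, -0.0214, 0.1279]
eef_rot: [0.992, -0.128, 0.0, -0.0]
contact_force: [0.0, -0.3, -1.1]
opening: 0.566
```

```bash
python3 -c "
from h import *
go(508.3,-19.5,123,-14.5);print(get_state()['opening']*88, get_state()['contact_force'])
p=snapshot('side'); np.savez('side4.npz',**p)
go(508.3,-19.5,123,-14.5)
c=p['img'][150:270,200:340,::-1]
cv2.imwrite('pics/side4c.png',cv2.resize(c,None,fx=5,fy=5,interpolation=cv2.INTER_CUBIC))
"
```

```text
pose [507.9 -21.4 127.9] yaw -14.68 z-axis [ 6.e-04 -0.e+00 -1.e+00] | turn -0.0032 dx -0.1 dy -2.0 dz 4.9
49.836560188543444 [ 0.00459241 -0.25819744 -1.07896361]
pose [507.9 -21.4 128. ] yaw -14.68 z-axis [ 7.e-04 -0.e+00 -1.e+00] | turn -0.0032 dx -0.1 dy -2.0 dz 5.0
```

View pics/side4c.png

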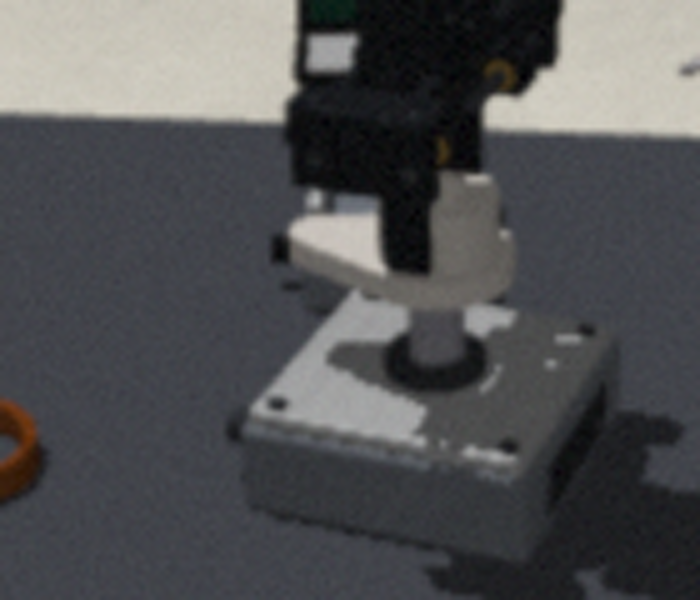

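>>> send_rows --series '[{"grip": 0.3, "dx": 0, "dy": -2, "dz": 0, "turn": -0.003}, {"grip": 0.3, "dx": 0, "dy": 0, "dz": 0, "turn": 0}, {"grip": 0.3, "dx": 0, "dy": 0, "dz": 0, "turn": 0}, {"grip": 0.3, "dx": 0, "dy": 0, "dz": 0, "turn": 0}]'

```text
clock: 9.35
tool_pos: [0.5082, -0.0195, 0.1278]
eef_rot: [0.992, -0.126, 0.0, 0.0]
contact_force: [-0.0, -0.8, -1.4]
opening: 0.57
```

```bash
python3 - <<'E'
from h import *
go(508.3,-19.5,123,-14.5)
from camfit import *
# side-camera check of cam pose in hand vs tool: compare cam centre (plate bottom rim) with shaft in same picture
p=dict(np.load('side4.npz')); W=world(p)
m=(abs(W[...,0]-.51)<.1)&(abs(W[...,1]+.02)<.08)
q=m&(W[...,2]>.118)&(W[...,2]<.13); print("plate",q.sum(),W[q].min(0),W[q].max(0))
q=m&(W[...,2]>.07)&(W[...,2]<.1); s=W[q]; print("shaft",q.sum(),s.min(0),s.max(0))
q=m&(W[...,2]>.07)&(W[...,2]<.1)
# circle fit on visible shaft side & on plate rim side
def cf(P):
    A=np.c_[2*P,np.ones(len(P))]; b=(P**2).sum(1); x=np.linalg.lstsq(A,b,rcond=None)[0]; return x[:2],np.sqrt(x[2]+x[:2]@x[:2])
print(cf(s[:,:2]))
for y in range(205,222): 
    r=W[y,280:310]; print(y,[f"{a[0]*1000:.0f},{a[1]*1000:.0f},{a[2]*1000:.0f}" for a in r[::4]])
E
```

```text
pose [508.2 -19.5 127.8] yaw -14.51 z-axis [ 1.e-04 -1.e-04 -1.e+00] | turn -0.0001 dx 0.1 dy -0.0 dz 4.8
plate 346 [ 0.47124558 -0.05230045  0.11804869] [0.58383794 0.02067317 0.12985574]
shaft 114 [ 0.48720635 -0.02782497  0.07008967] [0.5262311  0.00510294 0.0985419 ]
(array([ 0.50819894, -0.0165052 ]), np.float64(0.012576210387005534))
205 ['521,12,126', '512,12,126', '502,11,126', '493,8,125', '483,9,126', '475,-4,119', '483,-220,5', '472,-224,3']
206 ['521,16,125', '511,16,126', '502,14,125', '493,12,124', '483,10,123', '475,-0,119', '483,-212,6', '472,-221,1']
207 ['521,16,122', '511,17,124', '502,16,123', '493,11,121', '484,6,119', '475,-4,114', '482,-211,3', '471,-210,4']
208 ['521,16,120', '511,17,121', '501,21,123', '492,14,120', '484,7,117', '493,-200,5', '482,-207,2', '470,-200,6']
209 ['522,13,115', '512,12,116', '502,15,118', '493,13,117', '484,8,115', '493,-196,4', '481,-197,4', '470,-192,7']
210 ['522,11,112', '512,16,115', '502,18,116', '493,10,113', '503,-188,5', '492,-189,4', '481,-194,2', '470,-193,3']
211 ['535,-81,58', '511,18,113', '502,16,112', '496,-16,95', 
[... 506 characters left out ...]
,-64,59']
216 ['528,-34,70', '515,-5,86', '505,-10,84', '496,-18,80', '490,-56,59', '480,-58,58', '470,-57,60', '460,-63,57']
217 ['529,-34,67', '514,-4,84', '505,-5,84', '496,-14,79', '489,-49,60', '480,-53,58', '469,-51,60', '459,-54,59']
218 ['527,-26,69', '514,-3,82', '505,-5,81', '496,-19,74', '487,-27,70', '479,-47,59', '469,-47,59', '459,-50,59']
219 ['526,-16,71', '514,-3,79', '505,-8,77', '496,-18,72', '487,-23,69', '479,-43,58', '469,-45,58', '458,-45,58']
220 ['527,-18,67', '515,-7,74', '505,-7,75', '497,-20,68', '486,-19,69', '478,-37,59', '468,-40,58', '458,-40,58']
221 ['526,-12,68', '514,-2,74', '505,-5,73', '496,-13,69', '486,-15,68', '478,-34,57', '468,-33,59', '458,-34,59']
```

>>> send_rows --series '[{"grip": 0.3, "dx": 0, "dy": 0, "dz": 2, "turn": 0}, {"grip": 0.3, "dx": 0, "dy": 0, "dz": 2, "turn": 0}, {"grip": 0.3, "dx": 0, "dy": 0, "dz": 2, "turn": 0}, {"grip": 0.3, "dx": 0, "dy": 0, "dz": 0, "turn": 0}, {"grip": 0.3, "dx": 0, "dy": 0, "dz": 0, "turn": 0}]'

```text
clock: 9.85
tool_pos: [0.5084, -0.0195, 0.1217]
eef_rot: [0.992, -0.126, 0.0, 0.0]
contact_force: [-0.2, 0.5, -2.2]
opening: 0.563
```

>>> send_rows --series '[{"grip": 0.3, "dx": 0, "dy": 0, "dz": 2, "turn": 0}, {"grip": 0.3, "dx": 0, "dy": 0, "dz": 0, "turn": 0}, {"grip": 0.3, "dx": 0, "dy": 0, "dz": 0, "turn": 0}]'

```text
clock: 10.15
tool_pos: [0.5089, -0.0197, 0.1198]
eef_rot: [0.992, -0.126, 0.001, 0.0]
contact_force: [2.0, -1.4, -2.5]
opening: 0.566
```

>>> send_rows --series '[{"grip": 0.3, "dx": 0, "dy": 0, "dz": 2, "turn": 0}, {"grip": 0.3, "dx": 0, "dy": 0, "dz": 2, "turn": 0}, {"grip": 0.3, "dx": 0, "dy": 0, "dz": 0, "turn": 0}, {"grip": 0.3, "dx": 0, "dy": 0, "dz": 0, "turn": 0}]'

```text
clock: 10.55
tool_pos: [0.5089, -0.0198, 0.1157]
eef_rot: [0.992, -0.126, 0.001, 0.0]
contact_force: [4.0, -2.4, -3.5]
opening: 0.563
```

>>> send_rows --series '[{"grip": 0.3, "dx": 0.7, "dy": 0.3, "dz": 0, "turn": 0}, {"grip": 0.3, "dx": 0, "dy": 0, "dz": 3, "turn": 0}, {"grip": 0.3, "dx": 0, "dy": 0, "dz": 3, "turn": 0}, {"grip": 0.3, "dx": 0, "dy": 0, "dz": 0, "turn": 0}, {"grip": 0.3, "dx": 0, "dy": 0, "dz": 0, "turn": 0}]'

```text
clock: 11.05
tool_pos: [0.509, -0.0199, 0.1095]
eef_rot: [0.992, -0.126, 0.0, -0.0]
contact_force: [3.7, -1.5, -4.4]
opening: 0.563
```

>>> send_rows --series '[{"grip": 0.3, "dx": 0.7, "dy": 0.2, "dz": 3, "turn": 0}, {"grip": 0.3, "dx": 0, "dy": 0, "dz": 4, "turn": 0}, {"grip": 0.3, "dx": 0, "dy": 0, "dz": 4, "turn": 0}, {"grip": 0.3, "dx": 0, "dy": 0, "dz": 4, "turn": 0}, {"grip": 0.3, "dx": 0, "dy": 0, "dz": 3, "turn": 0}, {"grip": 0.3, "dx": 0, "dy": 0, "dz": 0, "turn": 0}, {"grip": 0.3, "dx": 0, "dy": 0, "dz": 0, "turn": 0}]'

```text
clock: 11.75
tool_pos: [0.509, -0.0203, 0.0914]
eef_rot: [0.992, -0.126, -0.0, 0.0]
contact_force: [2.3, -1.0, -2.7]
opening: 0.563
```

>>> send_rows --series '[{"grip": 0.3, "dx": 0.3, "dy": 0.2, "dz": 3, "turn": 0}, {"grip": 0.3, "dx": 0, "dy": 0, "dz": 3, "turn": 0}, {"grip": 0.3, "dx": 0, "dy": 0, "dz": 1.5, "turn": 0}, {"grip": 0.3, "dx": 0, "dy": 0, "dz": 0, "turn": 0}, {"grip": 0.3, "dx": 0, "dy": 0, "dz": 0, "turn": 0}]'

```text
clock: 12.25
tool_pos: [0.509, -0.0205, 0.0847]
eef_rot: [0.992, -0.126, -0.0, 0.0]
contact_force: [-0.7, -0.3, 6.2]
opening: 0.565
```

>>> send_rows --series '[{"grip": 0.3, "dx": 0, "dy": 0, "dz": 2, "turn": 0}, {"grip": 0.3, "dx": 0, "dy": 0, "dz": 0, "turn": 0}, {"grip": 0.3, "dx": 0, "dy": 0, "dz": 0, "turn": 0}]'

```text
clock: 12.55
tool_pos: [0.5091, -0.0206, 0.0842]
eef_rot: [0.992, -0.126, 0.0, -0.0]
contact_force: [-3.3, 0.6, 21.7]
opening: 0.562
```

>>> send_rows --series '[{"grip": 0.3, "dx": 0, "dy": 0, "dz": -1, "turn": 0}, {"grip": 0.65, "dx": 0, "dy": 0, "dz": 0, "turn": 0}, {"grip": 0.8, "dx": 0, "dy": 0, "dz": 0, "turn": 0}, {"grip": 0.9, "dx": 0, "dy": 0, "dz": 0, "turn": 0}, {"grip": 0.9, "dx": 0, "dy": 0, "dz": 0, "turn": 0}, {"grip": 0.9, "dx": 0, "dy": 0, "dz": -10, "turn": 0}, {"grip": 0.9, "dx": 0, "dy": 0, "dz": -25, "turn": 0}, {"grip": 0.9, "dx": 0, "dy": 0, "dz": -40, "turn": 0}, {"grip": 0.9, "dx": 0, "dy": 0, "dz": -30, "turn": 0}, {"grip": 0.9, "dx": 0, "dy": 0, "dz": 0, "turn": 0}]'

```text
clock: 13.55
tool_pos: [0.5122, -0.0207, 0.1923]
eef_rot: [0.992, -0.126, 0.004, -0.001]
contact_force: [1.1, 0.6, -0.8]
opening: 0.902
```

```bash
python3 - <<'E'
from h import *
go(562,-240,190,4.7)
p=snapshot('side'); np.savez('side5.npz',**p); W=world(p)
c=p['img'][150:270,200:340,::-1]
cv2.imwrite('pics/side5c.png',cv2.resize(c,None,fx=5,fy=5,interpolation=cv2.INTER_CUBIC))
m=(abs(W[...,0]-.51)<.045)&(abs(W[...,1]+.02)<.045)&(W[...,2]>.1)&(W[...,2]<.13)
w=W[m];print(m.sum(),w.mean(0),np.histogram(w[:,2]*1000,bins=range(98,130,2)))
E
```

```text
pose [512.2 -20.7 192.3] yaw -14.53 z-axis [ 8.2e-03  1.0e-04 -1.0e+00] | turn -0.3356 dx 31.7 dy 222.6 dz 2.3
312 [ 0.50894462 -0.0131437   0.10961285] (array([ 0, 24, 15, 20, 29, 46, 63, 99, 16,  0,  0,  0,  0,  0,  0]), array([ 98, 100, 102, 104, 106, 108, 110, 112, 114, 116, 118, 120, 122,
       124, 126, 128]))
```

View pics/side5c.png

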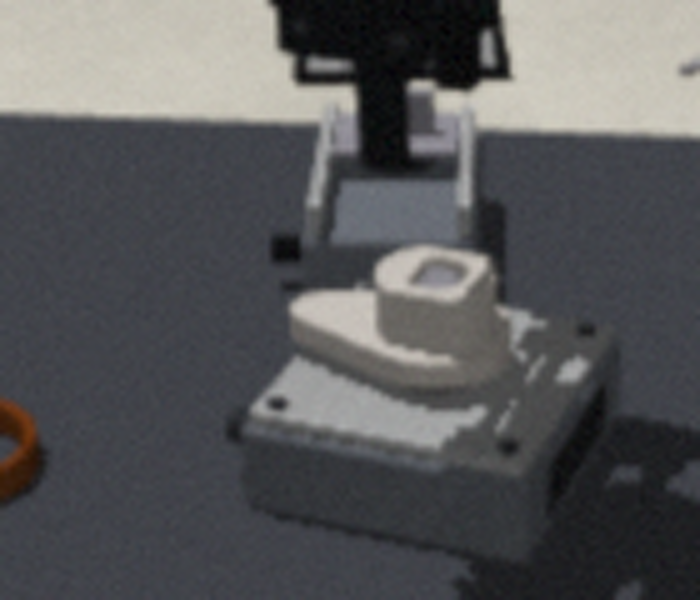

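>>> send_rows --series '[{"grip": 0.9, "dx": 0, "dy": 0, "dz": 0, "turn": -0.112}, {"grip": 0.9, "dx": 0, "dy": 0, "dz": 0, "turn": -0.112}, {"grip": 0.9, "dx": 0, "dy": 0, "dz": 0, "turn": -0.112}, {"grip": 0.9, "dx": 3.1, "dy": 25.7, "dz": 0, "turn": 0}, {"grip": 0.9, "dx": 3.2, "dy": 30, "dz": 0, "turn": 0}, {"grip": 0.9, "dx": 3.2, "dy": 30, "dz": 0, "turn": 0}, {"grip": 0.9, "dx": 3.2, "dy": 30, "dz": 0, "turn": 0}, {"grip": 0.9, "dx": 3.2, "dy": 30, "dz": 0, "turn": 0}, {"grip": 0.9, "dx": 3.2, "dy": 30, "dz": 0, "turn": 0}, {"grip": 0.9, "dx": 3.2, "dy": 30, "dz": 20, "turn": 0}, {"grip": 0.9, "dx": 3.2, "dy": 30, "dz": 20, "turn": 0}, {"grip": 0.9, "dx": 3.2, "dy": 20, "dz": 20, "turn": 0}, {"grip": 0.9, "dx": 0, "dy": 10, "dz": 0, "turn": 0}, {"grip": 0.9, "dx": 0, "dy": 0, "dz": 0, "turn": 0}, {"grip": 0.9, "dx": 0, "dy": 0, "dz": 0, "turn": 0}, {"grip": 0.9, "dx": 0, "dy": 0, "dz": 0, "turn": 0}]' --force 10

```text
clock: 15.2
tool_pos: [0.5609, -0.2813, 0.1292]
eef_rot: [0.999, 0.042, 0.001, -0.0]
contact_force: [0.1, 0.5, -0.4]
opening: 0.897
```

```bash
python3 - <<'E'
from h import *
go(562.6,-283.2,72,4.7)
p=snapshot('side')
c=p['img'][110:230,200:340,::-1]
cv2.imwrite('pics/side6c.png',cv2.resize(c,None,fx=5,fy=5,interpolation=cv2.INTER_CUBIC))
E
```

```text
pose [ 560.9 -281.3  129.2] yaw 4.87 z-axis [ 1.3e-03  7.0e-04 -1.0e+00] | turn 0.0029 dx 1.5 dy 2.1 dz 57.2
```

View pics/side6c.png

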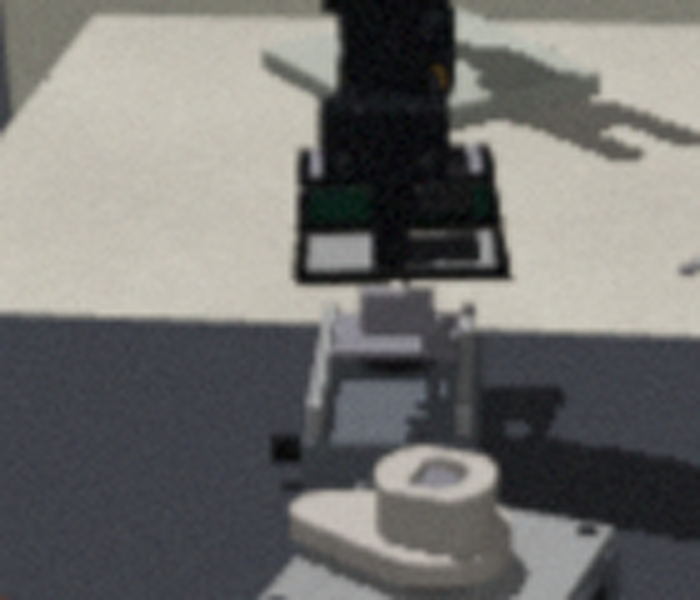

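>>> send_rows --series '[{"grip": 0.9, "dx": 1, "dy": 1, "dz": 20, "turn": 0}, {"grip": 0.9, "dx": 0, "dy": 0, "dz": 20, "turn": 0}, {"grip": 0.9, "dx": 0, "dy": 0, "dz": 14, "turn": 0}, {"grip": 0.9, "dx": 0, "dy": 0, "dz": 0, "turn": 0}, {"grip": 0.9, "dx": 0, "dy": 0, "dz": 0, "turn": 0}, {"grip": 0.9, "dx": 0, "dy": 0, "dz": 0, "turn": 0}]'

```text
clock: 15.85
tool_pos: [0.5621, -0.2841, 0.0753]
eef_rot: [0.999, 0.041, 0.001, 0.0]
contact_force: [0.1, -0.5, 0.5]
opening: 0.902
```

```bash
python3 - <<'E'
from h import *
go(562.6,-283.2,72,4.7)
p=snapshot('side')
c=p['img'][110:230,200:340,::-1]
cv2.imwrite('pics/side7c.png',cv2.resize(c,None,fx=5,fy=5,interpolation=cv2.INTER_CUBIC))
E
```

```text
pose [ 562.1 -284.1   75.3] yaw 4.75 z-axis [ 1.8e-03 -7.0e-04 -1.0e+00] | turn 0.0009 dx 0.6 dy -0.8 dz 3.3
```

View pics/side7c.png

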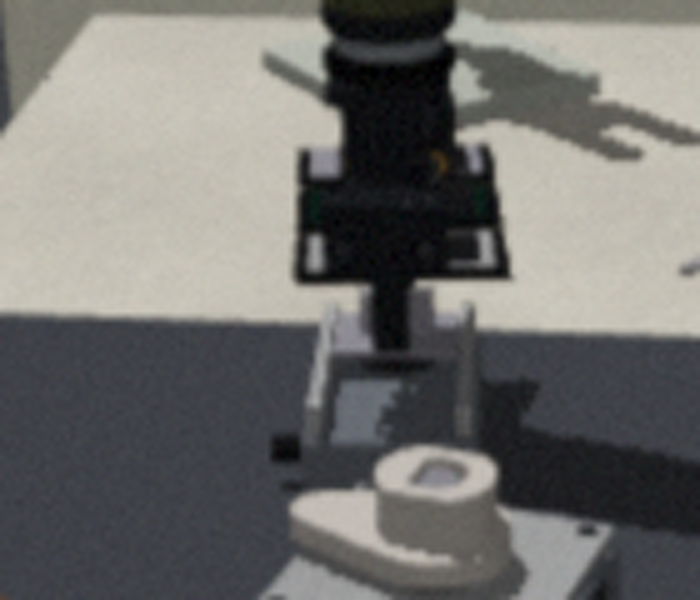

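>>> send_rows --series '[{"grip": 0.9, "dx": 0.5, "dy": 0, "dz": 2, "turn": 0}, {"grip": 0.6, "dx": 0, "dy": 0, "dz": 0, "turn": 0}, {"grip": 0.3, "dx": 0, "dy": 0, "dz": 0, "turn": 0}, {"grip": 0.2, "dx": 0, "dy": 0, "dz": 0, "turn": 0}, {"grip": 0.1, "dx": 0, "dy": 0, "dz": 0, "turn": 0}, {"grip": 0, "dx": 0, "dy": 0, "dz": 0, "turn": 0}, {"grip": 0, "dx": 0, "dy": 0, "dz": 0, "turn": 0}, {"grip": 0, "dx": 0, "dy": 0, "dz": 0, "turn": 0}, {"grip": 0, "dx": 0, "dy": 0, "dz": 0, "turn": 0}, {"grip": 0, "dx": 0, "dy": 0, "dz": 0, "turn": 0}, {"grip": 0, "dx": 0, "dy": 0, "dz": 0, "turn": 0}]' --force 10

```text
clock: 17.0
tool_pos: [0.5618, -0.2839, 0.0722]
eef_rot: [0.999, 0.041, 0.0, 0.0]
contact_force: [-0.2, -0.8, 0.1]
opening: 0.114
```

```bash
python3 - <<'E'
from h import *
go(562.6,-283.2,72,4.7);s=get_state();print(s['opening']*88,s['contact_force'])
E
```

```text
pose [ 561.8 -283.9   72.2] yaw 4.74 z-axis [ 1.e-04 -1.e-04 -1.e+00] | turn 0.0007 dx 0.8 dy -0.6 dz 0.2
10.066685168683543 [-0.16749331 -0.76360637  0.13351412]
```

>>> send_rows --series '[{"grip": 0, "dx": 0, "dy": -5, "dz": 0, "turn": 0}, {"grip": 0, "dx": 0, "dy": -8, "dz": 0, "turn": 0}, {"grip": 0, "dx": 0, "dy": -8, "dz": 0, "turn": 0}, {"grip": 0, "dx": 0, "dy": -8, "dz": 0, "turn": 0}, {"grip": 0, "dx": 0, "dy": -8, "dz": 0, "turn": 0}, {"grip": 0, "dx": 0, "dy": -8, "dz": 0, "turn": 0}, {"grip": 0, "dx": 0, "dy": -6, "dz": 0, "turn": 0}, {"grip": 0, "dx": 0, "dy": -4, "dz": 0, "turn": 0}, {"grip": 0, "dx": 0, "dy": 0, "dz": 0, "turn": 0}, {"grip": 0, "dx": 0, "dy": 0, "dz": 0, "turn": 0}]'

```text
clock: 18.0
tool_pos: [0.5572, -0.2279, 0.0722]
eef_rot: [0.999, 0.042, -0.0, -0.001]
contact_force: [-0.2, 1.0, -0.6]
opening: 0.113
```

>>> send_rows --series '[{"grip": 0, "dx": 0, "dy": -3, "dz": 0, "turn": 0}, {"grip": 0, "dx": 0, "dy": -3, "dz": 0, "turn": 0}, {"grip": 0, "dx": 0, "dy": 0, "dz": 0, "turn": 0}, {"grip": 0, "dx": 0, "dy": 0, "dz": 0, "turn": 0}]'

```text
clock: 18.4
tool_pos: [0.5568, -0.223, 0.0722]
eef_rot: [0.999, 0.041, 0.0, -0.0]
contact_force: [0.5, -0.4, -1.6]
opening: 0.111
```

>>> send_rows --series '[{"grip": 0, "dx": 0, "dy": -2, "dz": 0, "turn": 0}, {"grip": 0, "dx": 0, "dy": -2, "dz": 0, "turn": 0}, {"grip": 0, "dx": 0, "dy": 0, "dz": 0, "turn": 0}, {"grip": 0, "dx": 0, "dy": 0, "dz": 0, "turn": 0}]'

```text
clock: 18.8
tool_pos: [0.5566, -0.2209, 0.0722]
eef_rot: [0.999, 0.041, 0.0, 0.001]
contact_force: [2.8, -4.5, -3.9]
opening: 0.111
```

>>> send_rows --series '[{"grip": 0, "dx": 0, "dy": -2, "dz": 0, "turn": 0}, {"grip": 0, "dx": 0, "dy": 0, "dz": 0, "turn": 0}, {"grip": 0, "dx": 0, "dy": 0, "dz": 0, "turn": 0}]'

```text
clock: 19.1
tool_pos: [0.5567, -0.2209, 0.0723]
eef_rot: [0.999, 0.04, 0.001, 0.002]
contact_force: [2.5, -7.3, -6.1]
opening: 0.113
```

>>> send_rows --series '[{"grip": 0.3, "dx": 0, "dy": 0, "dz": 0, "turn": 0}, {"grip": 0.3, "dx": 0, "dy": 2, "dz": 0, "turn": 0}, {"grip": 0.3, "dx": 0, "dy": 2, "dz": 0, "turn": 0}, {"grip": 0.3, "dx": 0, "dy": 0, "dz": -15, "turn": 0}, {"grip": 0.3, "dx": 0, "dy": 0, "dz": -20, "turn": 0}, {"grip": 0.1, "dx": 0, "dy": 20, "dz": -5, "turn": 0}, {"grip": 0, "dx": 0, "dy": 25, "dz": 0, "turn": 0}, {"grip": 0, "dx": 0, "dy": 18, "dz": 0, "turn": 0}, {"grip": 0, "dx": 0, "dy": 0, "dz": 0, "turn": 0}, {"grip": 0, "dx": 0, "dy": 0, "dz": 0, "turn": 0}, {"grip": 0, "dx": 0, "dy": 0, "dz": 0, "turn": 0}]'

```text
clock: 20.2
tool_pos: [0.5619, -0.2818, 0.1121]
eef_rot: [0.999, 0.042, -0.0, -0.001]
contact_force: [0.1, -0.0, 0.4]
opening: 0.005
```

```bash
python3 - <<'E'
from h import *
go(562.9,-283.9,60,4.7);s=get_state();print(s['opening']*88,s['contact_force'])
p=snapshot('side')
c=p['img'][110:230,200:340,::-1]
cv2.imwrite('pics/side8c.png',cv2.resize(c,None,fx=5,fy=5,interpolation=cv2.INTER_CUBIC))
E
```

```text
pose [ 561.9 -281.8  112.1] yaw 4.85 z-axis [-5.0e-04  1.9e-03 -1.0e+00] | turn 0.0026 dx 0.8 dy 2.2 dz 52.1
0.4812115657539827 [ 0.11453448 -0.03863132  0.3615229 ]
```

View pics/side8c.png

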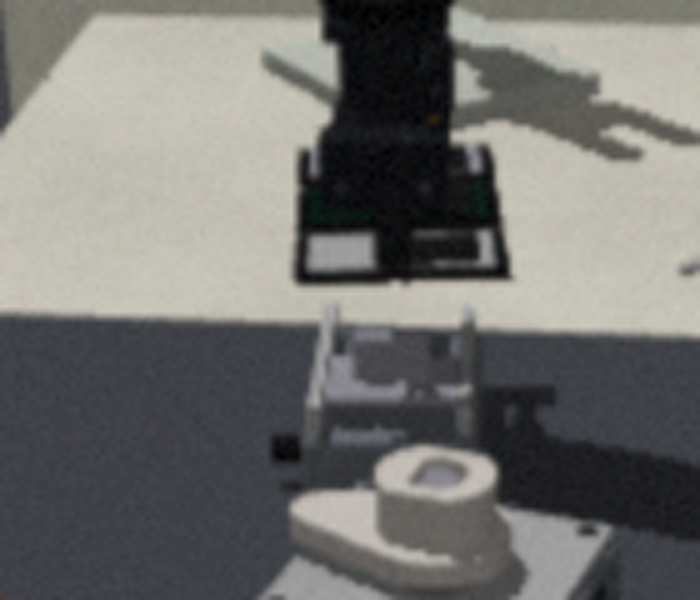

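>>> send_rows --series '[{"grip": 0, "dx": 0.5, "dy": 1, "dz": 20, "turn": 0}, {"grip": 0, "dx": 0, "dy": 0, "dz": 20, "turn": 0}, {"grip": 0, "dx": 0, "dy": 0, "dz": 12, "turn": 0}, {"grip": 0, "dx": 0, "dy": 0, "dz": 0, "turn": 0}, {"grip": 0, "dx": 0, "dy": 0, "dz": 0, "turn": 0}, {"grip": 0, "dx": 0, "dy": 0, "dz": 0, "turn": 0}]'

```text
clock: 20.85
tool_pos: [0.5631, -0.2849, 0.0612]
eef_rot: [0.999, 0.042, 0.001, 0.0]
contact_force: [-0.7, 0.4, 0.0]
opening: 0.008
```

>>> send_rows --series '[{"grip": 0, "dx": 0, "dy": 0, "dz": 2, "turn": 0}, {"grip": 0, "dx": 0, "dy": 0, "dz": 2, "turn": 0}, {"grip": 0, "dx": 0, "dy": 0, "dz": 2, "turn": 0}, {"grip": 0, "dx": 0, "dy": 0, "dz": 0, "turn": 0}, {"grip": 0, "dx": 0, "dy": 0, "dz": 0, "turn": 0}]'

```text
clock: 21.35
tool_pos: [0.5628, -0.285, 0.0546]
eef_rot: [0.999, 0.041, 0.0, 0.0]
contact_force: [0.6, -0.6, 3.5]
opening: 0.004
```

>>> send_rows --series '[{"grip": 0, "dx": 0, "dy": 0, "dz": 2, "turn": 0}, {"grip": 0, "dx": 0, "dy": 0, "dz": 2, "turn": 0}, {"grip": 0, "dx": 0, "dy": 0, "dz": 2, "turn": 0}, {"grip": 0, "dx": 0, "dy": 0, "dz": 0, "turn": 0}, {"grip": 0, "dx": 0, "dy": 0, "dz": 0, "turn": 0}]'

```text
clock: 21.85
tool_pos: [0.5628, -0.2851, 0.0504]
eef_rot: [0.999, 0.041, 0.001, 0.0]
contact_force: [-3.7, 1.7, 18.1]
opening: 0.005
```

>>> send_rows --series '[{"grip": 0, "dx": 0, "dy": 0, "dz": 1, "turn": 0}, {"grip": 0, "dx": 0, "dy": 0, "dz": 0, "turn": 0}, {"grip": 0, "dx": 0, "dy": 0, "dz": 0, "turn": 0}]'

```text
clock: 22.15
tool_pos: [0.5628, -0.2851, 0.0502]
eef_rot: [0.999, 0.041, 0.001, 0.0]
contact_force: [-5.0, 1.5, 24.9]
opening: 0.005
```

>>> send_rows --series '[{"grip": 0, "dx": 0, "dy": 0, "dz": -5, "turn": 0}, {"grip": 0, "dx": 0, "dy": 0, "dz": -10, "turn": 0}, {"grip": 0, "dx": 0, "dy": 0, "dz": -20, "turn": 0}, {"grip": 0, "dx": 0, "dy": 0, "dz": -25, "turn": 0}, {"grip": 0, "dx": 0, "dy": 0, "dz": -10, "turn": 0}, {"grip": 0.5, "dx": 0, "dy": 0, "dz": 0, "turn": 0}]'

```text
clock: 22.75
tool_pos: [0.563, -0.2851, 0.1183]
eef_rot: [0.999, 0.041, 0.001, 0.0]
contact_force: [0.1, 1.1, -0.5]
opening: 0.076
```

```bash
python3 - <<'E'
from h import *
go(556.6,-220.9,72,4.7);s=get_state();print(s['opening']*88,s['contact_force'])
p=snapshot('side'); W=world(p)
c=p['img'][110:230,200:340,::-1]
cv2.imwrite('pics/side9c.png',cv2.resize(c,None,fx=5,fy=5,interpolation=cv2.INTER_CUBIC))
m=(abs(W[...,0]-.557)<.04)&(abs(W[...,1]+.22)<.05)&(W[...,2]>.08)&(W[...,2]<.1);w=W[m];print(m.sum(),w.mean(0),np.percentile(w,[5,95],axis=0))
E
```

```text
pose [ 563.  -285.1  118.3] yaw 4.74 z-axis [ 2.1e-03 -9.0e-04 -1.0e+00] | turn 0.0007 dx -1.2 dy -64.6 dz 46.3
6.675661046473443 [ 0.06200198  1.06245131 -0.49710396]
85 [ 0.55908706 -0.2174124   0.08845447] [[ 0.53857265 -0.22464941  0.08068084]
 [ 0.57767644 -0.21085819  0.09480563]]
```

View pics/side9c.png

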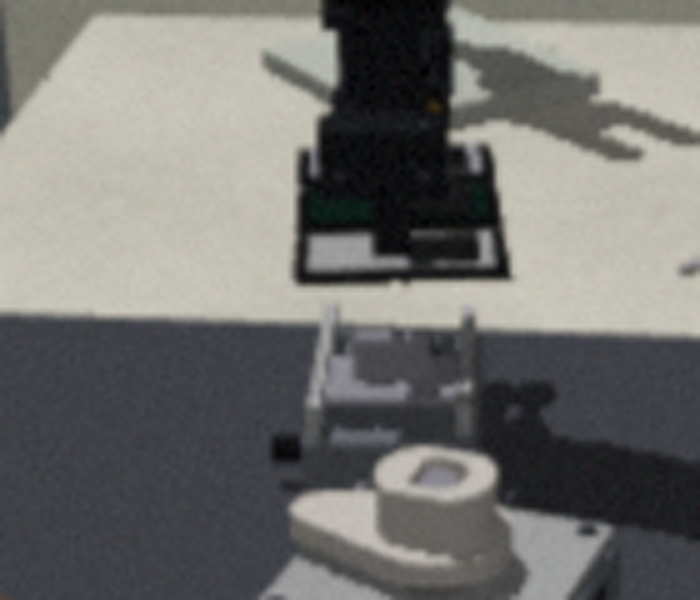

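>>> send_rows --series '[{"grip": 0.5, "dx": -1, "dy": -20, "dz": 0, "turn": 0}, {"grip": 0.5, "dx": 0, "dy": -25, "dz": 0, "turn": 0}, {"grip": 0.5, "dx": 0, "dy": -19.6, "dz": 0, "turn": 0}, {"grip": 0.5, "dx": 0, "dy": 0, "dz": 0, "turn": 0}, {"grip": 0.5, "dx": 0, "dy": 0, "dz": 15, "turn": 0}, {"grip": 0.5, "dx": 0, "dy": 0, "dz": 18, "turn": 0}, {"grip": 0.5, "dx": 0, "dy": 0, "dz": 12, "turn": 0}, {"grip": 0.5, "dx": 0, "dy": 0, "dz": 0, "turn": 0}, {"grip": 0.3, "dx": 0, "dy": 0, "dz": 0, "turn": 0}, {"grip": 0.1, "dx": 0, "dy": 0, "dz": 0, "turn": 0}, {"grip": 0, "dx": 0, "dy": 0, "dz": 0, "turn": 0}, {"grip": 0, "dx": 0, "dy": 0, "dz": 0, "turn": 0}, {"grip": 0, "dx": 0, "dy": 0, "dz": 0, "turn": 0}, {"grip": 0, "dx": 0, "dy": 0, "dz": 0, "turn": 0}]' --force 10

```text
clock: 24.2
tool_pos: [0.5564, -0.2211, 0.0727]
eef_rot: [0.999, 0.041, 0.0, 0.0]
contact_force: [0.3, -1.0, 3.3]
opening: 0.112
```

>>> send_rows --series '[{"grip": 0, "dx": 0, "dy": 5, "dz": 0, "turn": 0}, {"grip": 0, "dx": 0, "dy": 8, "dz": 0, "turn": 0}, {"grip": 0, "dx": 0, "dy": 8, "dz": 0, "turn": 0}, {"grip": 0, "dx": 0, "dy": 8, "dz": 0, "turn": 0}, {"grip": 0, "dx": 0, "dy": 8, "dz": 0, "turn": 0}, {"grip": 0, "dx": 0, "dy": 8, "dz": 0, "turn": 0}, {"grip": 0, "dx": 0, "dy": 8, "dz": 0, "turn": 0}, {"grip": 0, "dx": 0, "dy": 5, "dz": 0, "turn": 0}, {"grip": 0, "dx": 0, "dy": 3, "dz": 0, "turn": 0}, {"grip": 0, "dx": 0, "dy": 0, "dz": 0, "turn": 0}, {"grip": 0, "dx": 0, "dy": 0, "dz": 0, "turn": 0}]'

```text
clock: 25.3
tool_pos: [0.5614, -0.2822, 0.0727]
eef_rot: [0.999, 0.041, 0.0, 0.001]
contact_force: [-0.5, -0.5, 4.6]
opening: 0.115
```

>>> send_rows --series '[{"grip": 0, "dx": 0, "dy": 2, "dz": 0, "turn": 0}, {"grip": 0, "dx": 0, "dy": 2, "dz": 0, "turn": 0}, {"grip": 0, "dx": 0, "dy": 0, "dz": 0, "turn": 0}, {"grip": 0, "dx": 0, "dy": 0, "dz": 0, "turn": 0}, {"grip": 0, "dx": 0, "dy": 0, "dz": 0, "turn": 0}]'

```text
clock: 25.8
tool_pos: [0.5616, -0.2849, 0.0727]
eef_rot: [0.999, 0.042, 0.0, -0.0]
contact_force: [-0.1, 1.2, 7.1]
opening: 0.115
```

>>> send_rows --series '[{"grip": 0, "dx": 0, "dy": 2, "dz": 0, "turn": 0}, {"grip": 0, "dx": 0, "dy": 0, "dz": 0, "turn": 0}, {"grip": 0, "dx": 0, "dy": 0, "dz": 0, "turn": 0}, {"grip": 0, "dx": 0, "dy": 0, "dz": 0, "turn": 0}]'

```text
clock: 26.2
tool_pos: [0.5616, -0.2848, 0.0727]
eef_rot: [0.999, 0.042, -0.0, -0.002]
contact_force: [-1.7, 4.3, 8.7]
opening: 0.111
```

>>> send_rows --series '[{"grip": 0, "dx": 0, "dy": 1.5, "dz": 0, "turn": 0}, {"grip": 0, "dx": 0, "dy": 0, "dz": 0, "turn": 0}, {"grip": 0.3, "dx": 0, "dy": 0, "dz": 0, "turn": 0}, {"grip": 0.4, "dx": 0, "dy": -1.5, "dz": 0, "turn": 0}, {"grip": 0.4, "dx": 0, "dy": -2, "dz": 0, "turn": 0}, {"grip": 0.4, "dx": 0, "dy": 0, "dz": 0, "turn": 0}, {"grip": 0.4, "dx": 0, "dy": 0, "dz": 0, "turn": 0}, {"grip": 0.4, "dx": 0, "dy": 0, "dz": -15, "turn": 0}, {"grip": 0.4, "dx": 0, "dy": 0, "dz": -30, "turn": 0}, {"grip": 0.4, "dx": 0, "dy": 0, "dz": -40, "turn": 0}, {"grip": 0.4, "dx": 0, "dy": 20, "dz": -30, "turn": 0}, {"grip": 0.4, "dx": 0, "dy": 40, "dz": 0, "turn": 0}, {"grip": 0.4, "dx": 0, "dy": 40, "dz": 0, "turn": 0}, {"grip": 0.4, "dx": 0, "dy": 40, "dz": 0, "turn": 0}, {"grip": 0.4, "dx": 0, "dy": 40, "dz": 0, "turn": 0}, {"grip": 0.4, "dx": 0, "dy": 40, "dz": 0, "turn": 0}, {"grip": 0.4, "dx": 0, "dy": 0, "dz": 0, "turn": 0}, {"grip": 0.4, "dx": 0, "dy": 0, "dz": 0, "turn": 0}]'

```text
clock: 28.0
tool_pos: [0.5789, -0.5056, 0.1877]
eef_rot: [0.999, 0.04, 0.0, 0.0]
contact_force: [-0.1, 0.9, 0.9]
opening: 0.404
```

```bash
python3 - <<'E'
from h import *
go(562,-284,72,4.7);s=get_state();print(s['clock'],s['contact_force'])
for n in("top","side"):
    p=snapshot(n);save(p,n+"9"); W=world(p)
    m=(abs(W[...,0]-.56)<.05)&(abs(W[...,1]+.27)<.06)&(W[...,2]>.08)&(W[...,2]<.1);w=W[m];print("tab",m.sum(),w.mean(0),cv2.minAreaRect((w[:,:2]*1000).astype(np.float32)))
    m=(abs(W[...,0]-.51)<.045)&(abs(W[...,1]+.02)<.045)&(W[...,2]>.107)&(W[...,2]<.118);w=W[m];print("hub",np.median(w,0),cv2.minAreaRect((w[:,:2]*1000).astype(np.float32)))
    if n=="top":cv2.imwrite("pics/top9c.png",cv2.resize(p["img"][180:290,225:430,::-1],None,fx=3.9,fy=3.9,interpolation=cv2.INTER_CUBIC))
    else:cv2.imwrite("pics/side9d.png",cv2.resize(p["img"][150:270,200:340,::-1],None,fx=5,fy=5,interpolation=cv2.INTER_CUBIC))
    for t in ("brush","screwdriver","tape_roll"):
        for r in regions_of(p,t)[:1]:print(t,np.median(W[r["pixels"]],0).round(3))
E
```

```text
pose [ 578.9 -505.6  187.7] yaw 4.62 z-axis [ 3.e-04 -2.e-04 -1.e+00] | turn -0.0013 dx 1.3 dy -222.2 dz 115.7
28.0 [-0.14698104  0.856176    0.89818435]
tab 142 [ 0.56256271 -0.28254136  0.0902891 ] ((562.4645385742188, -283.5783386230469), (43.46879577636719, 11.028980255126953), 2.933337450027466)
hub [ 0.50965768 -0.01986441  0.1113628 ] ((508.53387451171875, -19.23941421508789), (49.89399337768555, 58.63307189941406), 76.31879425048828)
screwdriver [0.35  0.28  0.024]
tape_roll [0.766 0.012 0.02 ]
tab 82 [ 0.56361928 -0.2813422   0.08779694] ((562.853271484375, -282.7772216796875), (41.873443603515625, 14.639488220214844), 3.3866348266601562)
hub [ 0.51074548 -0.01603852  0.11165485] ((508.67437744140625, -19.079345703125), (54.49567413330078, 58.852989196777344), 79.3555679321289)
brush [ 0.342 -0.183  0.021]
screwdriver [0.352 0.303 0.026]
tape_roll [0.76  0.015 0.014]
```

View pics/top9c.png

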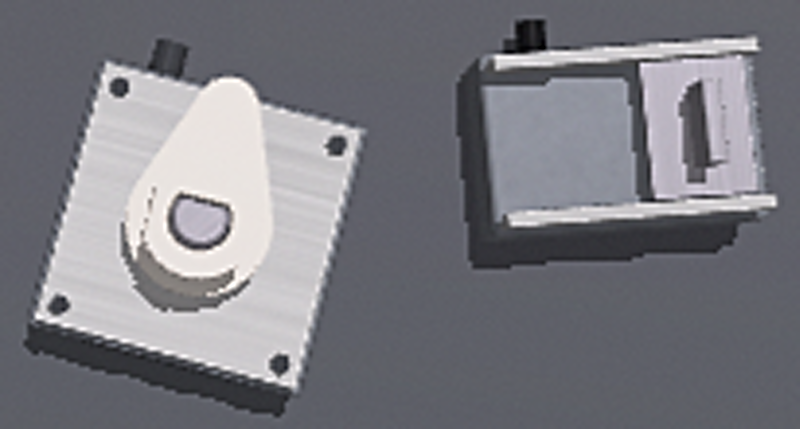

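View pics/side9d.png

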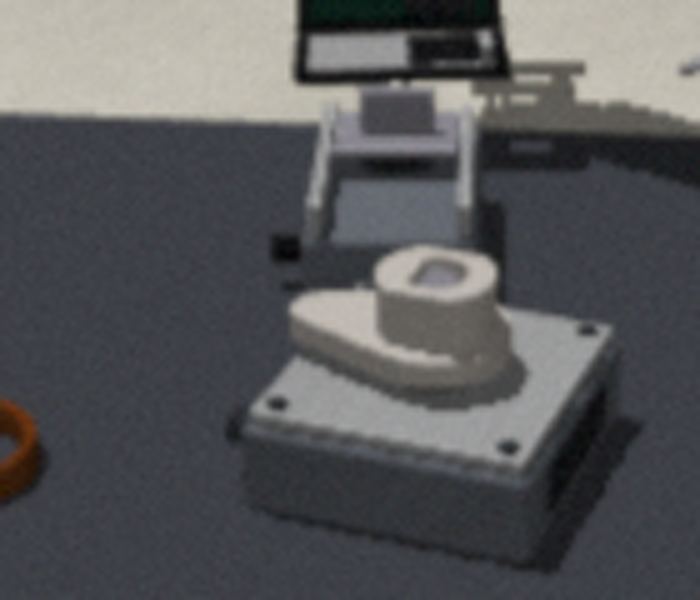

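```bash
python3 -c "
from h import *
print(finish_job())"
```

```text
the job is handed in; nothing more can be done
None
```

I fitted the cam, re-armed the drive in the order you asked, and handed the job in at about 28.5 s of robot time. The hand-in gives no verdict.

- **Cam:** I gripped it on the hub flats and turned it to about -14.5° to match the shaft flat. It went down over the shaft until it stopped on the collar at about 22 N, and then I released it. In the last pictures the D-bore is on the shaft, and the hub top reads 53.8 mm above the unit's top, where 54 mm is expected.
- **Shutter open:** I pulled it by the tab to its open stop, 63.2 mm from where it started.
- **Button:** I pressed it to its hard stop, about 25 N measured at the wrist, then lifted clear. I did not see it come back up, because the gripper and then the shutter hid it.
- **Shutter shut:** I pushed it back to its shut stop, 64.1 mm from the open stop, which matches the full 64 mm. The last pictures put the tab about 0.3–1.3 mm further shut than at the start. That agrees with about 1 mm measured by the gripper, so it had started slightly open.
- **Other things:** The screwdriver and tape roll read within a few millimetres of their starting positions. The brush was found only in the last side picture, not in the top one, and read within 2 mm of its start there. The arm ended clear of everything.

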